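# Unlock the cassette reader, park its pin and load a cassette

### The job

The cassette reader is locked by a red-handled pin that stands in the bore in its top and bars the slot. Draw the pin out and park it in the notch of the blue bracket on the reader's left side: upright, shank at the end of the notch, collar resting flat on the bracket behind the raised lip. Then slide the grey cassette flat and lengthwise into the front slot until it is fully home against the stop, without disturbing the two bottles and the funnel nearby.

Things in the scene. Friction and masses are not known exactly. Their poses are not given: they have to be found in the camera images.
- reader: White bench reader, fixed, 125 deep x 90 wide. Origin on the worktop under the middle of the front face; +x runs into the slot, away from the robot, +y to the reader's left, z up. Flat top at z 50 for x 0 to 75, rear block with green lamp 78 high at x 75 to 125. All mm positions told below are in this frame.
- slot_mouth (a point): Middle of the front slot's floor at the front face (reader x 0, y 0, z 20). Slot: open to -x, 63 wide, 17 high (z 20 to 37), 75 deep to the stop, side lead-ins (mouth about 70 wide). A grey tongue 50 wide lies before it, x -52 to 0, its top level with the slot's floor.
- bore (a point): Bore mouth in the reader's top (x 30, y 0, z 50): vertical, 11.5 diameter, passes through the slot, bottom at z 4.
- bracket_rail (a point): Middle of the parking bracket's range (x 45, y 66, z 50), fixed to the reader. The bracket is a blue plate 52 long in x, 10 thick, top z 50, outer edge y 85. It is clamped somewhere along x: the notch's centre is anywhere from x 30 to 60 and is NOT reported; see it or feel for it with the pin. It holds against 60 N.
- bracket_edge (a point): Middle of the bracket range's outer edge (x 45, y 85, z 50). From this edge the notch, 12.5 wide, runs in along -y to y 61; its mouth flares to 25 over the outer 6 mm. Beside the mouth the edge carries a lip 6 wide, top z 54. A parked pin's axis is at y 66 to 70. A black thumbscrew 12 wide, 8 high stands 18 in +x of the notch at y 55.
- lock_pin: Locking pin, upright in the bore at the start, collar on the reader's top. Origin on the axis at the shank's lower tip, z up along the pin. Steel shank 10 diameter, z 0 to 40, tapered tip; steel collar 22 diameter, z 40 to 45; red flat handle 26 (x) x 14 (y), z 45 to 75: grip it across the 14 mm. 70 g.
- cassette: Grey flat cassette with amber window, 80 (x) x 60 (y) x 14 thick, flat on the worktop; either end may go first. Origin at the middle of its underside, x lengthwise. Home: 5 mm of it shows, origin at reader x 35, z 20. Held by its 60 mm width it cannot be taken all the way in: let go and push its rear end. 120 g.
- bottle_a: Small white reagent bottle with black cap, 47 diameter, 88 high, standing; origin under its middle. Leave alone.
- bottle_b: Small white reagent bottle with black cap, 46 diameter, 87 high, standing; origin under its middle. Leave alone.
- funnel: Clear funnel standing on its rim, stem up, 79 diameter, 98 high; origin under its middle. Leave alone.
There are look-alikes about, which are no part of the job. What is shaped like the cassette but yellow is not meant.

How it is judged (in metres and radians):
On the way, in this order (a step that is already met when the one before it is completed fails the run):
1. the pin stands parked in the bracket's notch (x of lock_pin in the frame of reader between 0.022 and 0.068 m and y of lock_pin in the frame of reader between 0.061 and 0.072 m and z of lock_pin in the frame of reader between 0.007 and 0.0135 m and angle between lock_pin's own z axis and vertical below 0.12 rad), for 0.2 s.
2. the cassette is fully home in the slot (x of cassette in the frame of reader between 0.0315 and 0.0385 m and y of cassette in the frame of reader between -0.004 and 0.004 m and z of cassette in the frame of reader between 0.017 and 0.0245 m and angle between the x axis of cassette and the x axis of reader, either way round below 0.08 rad), for 0.2 s.
At the end, for the whole second after the job is handed in: The pin stands in the notch: upright within 0.12 rad, collar down on the bracket within 3 mm, axis at reader y 61 to 72, x 22 to 68 mm. The cassette lies flat in the slot: origin at reader x 31.5 to 38.5 mm, y within 4 mm, z 17 to 24.5 mm, square within 0.08 rad. Both at rest (all of step 1 and all of step 2 and linear speed of each of lock_pin, cassette below 0.02 m/s); the robot touches nothing.
It fails at once if a bottle or the funnel is pushed more than 20 mm or tipped (distance of any of bottle_a, bottle_b, funnel from where it was at the start of the episode above 0.02 m or angle between any of bottle_a, bottle_b, funnel's own z axis and vertical above 0.3 rad).
It also fails if it takes over 72 s, if anything falls off the work surface, if the arm or the gripper's body presses on something with over 40 N, if the wrist force passes 120 N, or if a joint passes its speed limit or range.

### The arm

A 6-joint arm with a two-finger parallel gripper is mounted at the origin on a cart in front of the work surface, level with it; the furniture and walls round the work are solid. World frame = base frame: x ahead of the robot, y to its left, z up, the work surface at z = 0. Lengths are in mm, angles in rad, forces in N, time in s.
With the tool pointing down it reaches from about 350 to 875 mm from the base axis. Payload 4.2 kg.
Tool frame: the origin (TCP) lies midway between the tips of the shut fingers; the grasp point (between the pads) lies 19 mm behind it (arm.tcp_to_grasp is the distance from the TCP to the grasp point, in mm); z points along the fingers, y is the line along which they close (so a half turn about z gives the same grasp; the last joint's range is limited). The gripper opens to 85 mm and grips with 20 to 120 N. Pads are 22 mm wide; open, the fingers measure 114 mm over their backs; the gripper's body (76 mm by 85 mm) begins 54 mm behind the grasp point. The pads swing forward as they close: fully open they stand 13 mm farther back than shut.
Start: joints at [1.525, 0.385, 0.008, 0, -1.194, -0.259], TCP at [187.532, 596.18, 231.312] pointing down, gripper open.
Joint ranges: [-3.14, 3.14], [-1.21, 2.06], [-1.07, 1.41], [-3.16, 2.05], [-2.99, -0.16], [-3.1, 3.1]. Speed limits (rad/s): [2.79, 2.79, 3.14, 3.14, 3.14, 3.14].

### API

Orientations are given as a unit quaternion [x, y, z, w].
In Python, from bench import arm, get_image gives the robot as it stands.
- The arm moves only by the tool drive_tool, never from a script. Its argument "deltas" is a list of rows, each a list of 2 entries, a list of its own where there are three numbers: the shift along the tool's x, y, z in cm, then the turn, a rotation vector about the tool's x, y, z in degrees. In form: [[[x, y, z], [ax, ay, az]], ...]. A call has 1 to 12 rows; each row shifts and turns the commanded pose from where the row before left it, along the tool's axes as they then stand; what a row does not reach is not made up. A row lasts 1/10 s, in which the tool goes at most 50 mm and 8.59 degrees, less where a joint would pass 70% of its speed; a pose out of reach is approached as far as the arm can. A call with a gripper value outside its range is refused whole. "claw" is the finger opening in cm, from 0 to 8.54, set as the call begins (left out, the last holds). The fingers move at their own pace and stop on an object; the grip force is fixed at half the most. Time passes only in rows, so rows that do not move let the fingers close. It gives the time, the measured TCP pose, the force, the opening and the grip force at its end, in the units of the state.
- arm.read_state(): the state, without advancing time (a new reading comes with each control period).
- get_image(name): name is "scene" or "top"; returns a dict with "img" (400x640x3 uint8, red, green, blue), "fx", "fy", "cx", "cy" (pixels), "eye" and "orientation" of the camera in the world. Camera axes: x right, y down, z forward; pixel columns grow to the right and rows downward; lengths in mm; the calibration is good to about 2 mm. A picture is of the moment at which its call begins. There is no depth.
- arm.job_done(): hands the job in; it is judged then, once.
The state is a dict: "clock": time; "joints": joint angles; "joint_vel": joint speeds; "joint_efforts": joint torques, N m; "position": TCP position; "ee_rot": TCP orientation; "contact_force": force on the tool from outside, world axes, zero at the start; "wrist_torque": the same for the moment, N m; "gripper_width": finger opening in mm; "grasp_force": force on a finger pad.
Only numpy, scipy, OpenCV 4.12 (cv2) and the standard library are available. Lean on these libraries where they do the work, as an engineer would, in place of code of your own. Each camera call takes 0.05 s, during which the arm holds its last target. There are 200 camera calls.

## Working session

There is one attempt and no reset: what is moved stays moved. The work goes in short steps, Python scripts to look and compute and a tool call to move; the robot and the scene stay as the last step left them, time stands still between calls to the robot, and variables do not carry over. Pictures are saved under pics/ and viewed, at most 10 in all, crops included, and the job is handed in when it is done.

Besides the shell and the picture viewer there is one more tool, called after ">>>" as a command line: name --argument value ..., lists and objects as JSON in quotes. drive_tool: Moves the arm, as the interface text tells. Its arguments: {"type":"object","properties":{"deltas":{"type":"array"},"claw":{"type":"number"}},"required":["deltas"]}

```bash
mkdir -p pics; ls; cat > h.py <<'E'
import numpy as np,cv2
from scipy.spatial.transform import Rotation as R
from bench import arm,get_image
def snap(n,f):
    d=get_image(n); cv2.imwrite(f,d["img"][:,:,::-1]); 
    import pickle; pickle.dump(d,open(f[:-4]+".pkl","wb")); return d
def load(f):
    import pickle; return pickle.load(open(f,"rb"))
def px2w(d,u,v,z):
    r=R.from_quat(d["orientation"]).apply([(u-d["cx"])/d["fx"],(v-d["cy"])/d["fy"],1]); e=np.array(d["eye"])
    return e+r*(z-e[2])/r[2]
def w2px(d,p):
    c=R.from_quat(d["orientation"]).inv().apply(np.array(p)-d["eye"]); return d["fx"]*c[...,0]/c[...,2]+d["cx"],d["fy"]*c[...,1]/c[...,2]+d["cy"]
E
python3 - <<'E'
from h import *
for n in("scene","top"):
    d=snap(n,f"pics/{n}0.png"); print(d["eye"],d["orientation"],d["fx"],d["cx"],d["cy"])
s=arm.read_state(); print(s["position"],s["ee_rot"],s["contact_force"],s["clock"])
E
```

```text
pics
[   7.4474169  -462.42670186  816.25901284] [ 0.84549844 -0.38031571  0.15225302 -0.34250747] 372.29310720677114 313.18649478244197 198.21735511531602
[ 252.2120856   -63.20109655 1604.43902156] [ 0.71070145 -0.69700484  0.04796156 -0.08238565] 503.8494848948671 325.1438605677293 212.88115864246475
[187.38915601 595.70008807 230.31157677] [ 9.88396765e-01 -1.51890976e-01 -1.07014120e-04  9.77549662e-04] [-0.48368908 -0.70869431  0.07322031] 0.1
```

View pics/scene0.png

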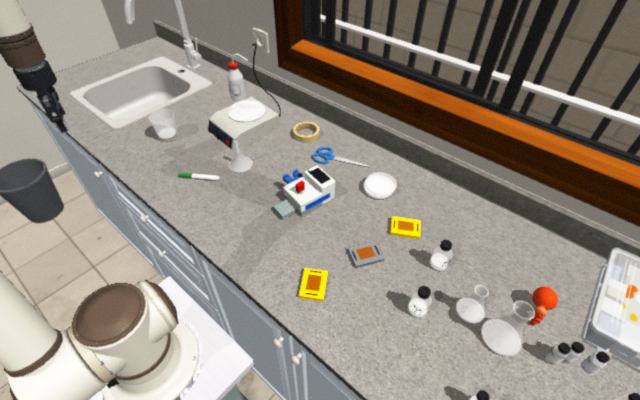

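View pics/top0.png

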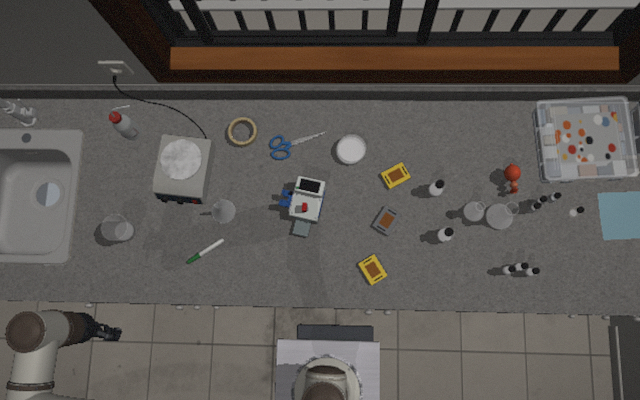

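Scene view: the grey cassette is at scene (366,255) and top (385,220). Look-alikes are the yellow ones at scene (405,227) and (314,283). The red pin is at scene (300,187) in the white reader, with the blue bracket at (290,178). Next I'll check these in a close crop.

```bash
python3 - <<'E'
from h import *
a=load("pics/top0.pkl")["img"];b=load("pics/scene0.pkl")["img"]
c=cv2.resize(a[165:245,270:410],None,fx=5.6,fy=5.6,interpolation=cv2.INTER_CUBIC)
cv2.imwrite("pics/c1.png",c[:,:,::-1][:600])
c=cv2.resize(b[155:275,265:395],None,fx=5,fy=5,interpolation=cv2.INTER_CUBIC)
cv2.imwrite("pics/c2.png",c[:,:,::-1])
E
```

```text
(no output)
```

View pics/c1.png

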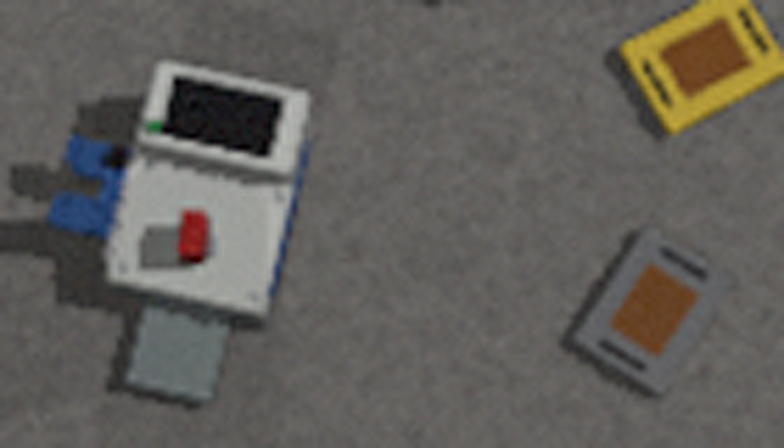

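View pics/c2.png

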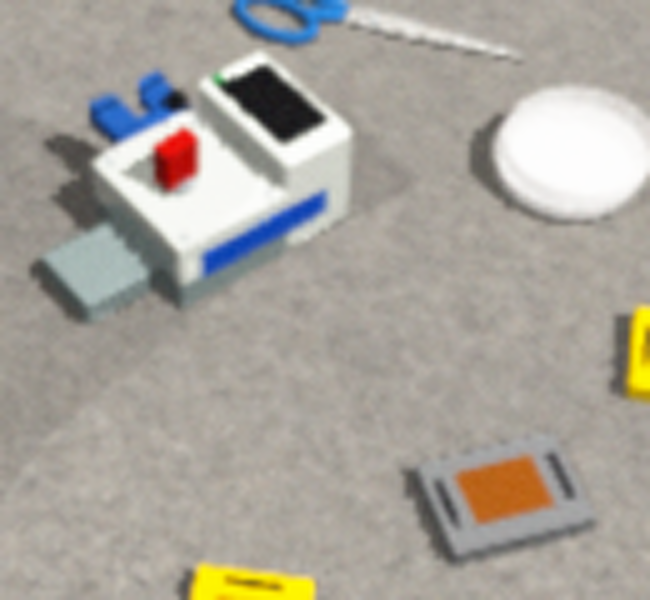

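```bash
cat > fit.py <<'E'
from h import *
from scipy.optimize import least_squares
T=load("pics/top0.pkl");S=load("pics/scene0.pkl")
def up(c,s,o): return (np.array(c,float)+.5)/s-.5+o
rt=[((125,45,78),(158,62)),((125,-45,78),(309,95)),((75,-45,78),(296,174)),((-52,25,20),(126,387)),((-52,-25,20),(209,402)),((0,45,50),(107,279)),((0,-45,50),(267,314))]
rs=[((125,45,78),(262,50)),((125,-45,78),(352,128)),((75,-45,78),(288,152)),((75,45,78),(200,80)),((0,45,50),(93,160)),((0,-45,50),(180,258)),((-52,25,20),(38,265)),((-52,-25,20),(88,308))]
ct=[((40,30,14),(727,282)),((40,-30,14),(0,0))]
def place(p,q): c,s=np.cos(q[2]),np.sin(q[2]); p=np.array(p,float); return np.c_[q[0]+c*p[:,0]-s*p[:,1],q[1]+s*p[:,0]+c*p[:,1],p[:,2]]
def fit(lt,ls,q0,perm=None):
    P=[np.array([a for a,_ in l]) for l in(lt,ls)]
    M=[up([b for _,b in lt],5.6,[270,165]),up([b for _,b in ls],5,[265,155])]
    def f(q): return np.concatenate([(np.c_[w2px(d,place(p,q))]-m).ravel() for d,p,m in zip((T,S),P,M)])
    r=least_squares(f,q0,loss="soft_l1"); return r.x,f(r.x).reshape(-1,2)
if __name__=="__main__":
    u=up([190,300],5.6,[270,165]); g=px2w(T,*u,50)
    q,res=fit(rt,rs,[g[0],g[1],-.2]); print(q); print(res.round(1).tolist())
    # cassette: x along lengthwise; corners ordered 
    # window slots at ends: upper-right end and lower-left end in c1
    K=[(40,30,14),(40,-30,14),(-40,-30,14),(-40,30,14)]
    lt=list(zip(K,[(645,232),(727,282),(655,393),(569,337)])); ls=list(zip(K,[(416,464),(547,436),(594,516),(456,553)]))
    ls=list(zip(K,[(547,436),(594,516),(456,553),(416,464)]))
    g=px2w(T,*up([650,310],5.6,[270,165]),14)
    qc,res=fit(lt,ls,[g[0],g[1],-.6]);print(qc);print(res.round(1).tolist())
    Rm=lambda w:(np.array([[np.cos(q[2]),np.sin(q[2])],[-np.sin(q[2]),np.cos(q[2])]])@(w[:2]-q[:2])).round(1)
    for n,c,z in[("hi arm out hi",(72,136),54),("hi arm out lo",(66,160),54),("lo arm out hi",(53,198),54),("lo out lo",(50,222),54),("handle",(196,222),85)]: print(n,Rm(px2w(T,*up(c,5.6,[270,165]),z)))
    for n,c,z in[("lo lo",(90,103),54),("lo hi",(112,97),54),("hi lo",(140,82),54),("hi hi",(160,72),54),("handle",(176,140),85)]: print(n,Rm(px2w(S,*up(c,5,[265,155]),z)))
    for n in ["T","S"]:
        d=globals()[n]
        print(n,[tuple(np.round(x,1)) for x in zip(*w2px(d,place([(30,0,85)],q)))])
    c=px2w(T,437,187,0);print("bottles",px2w(T,437,190,0),px2w(T,446,236,0),px2w(T,473,211,0),px2w(T,224,211,0))
E
python3 fit.py
```

```text
[ 5.25128034e+02  8.47073493e+01 -2.08401635e-01]
[[0.3, -0.8], [1.2, -0.6], [-0.2, 0.6], [0.6, -0.3], [1.0, 0.5], [0.8, 0.3], [-0.1, 0.3], [-0.1, -1.3], [0.5, -0.6], [-0.5, 1.8], [-1.2, -0.8], [-0.3, 0.5], [-0.2, -1.2], [0.1, -1.9], [-0.5, -0.2]]
[ 527.92640273 -177.75823928   -0.55844041]
[[0.3, -1.2], [1.7, -0.1], [1.1, 0.9], [0.5, 0.8], [0.4, -1.9], [0.0, -0.2], [-1.3, -0.2], [-1.3, -0.7]]
hi arm out hi [75.3 86.4]
hi arm out lo [61.1 86.4]
lo arm out hi [38.1 88.2]
lo out lo [24.3 86.4]
handle [37.   1.7]
lo lo [25.5 85.1]
lo hi [39.2 81.7]
hi lo [60.6 82.8]
hi hi [75.7 83.1]
handle [30.7  0.2]
T [(np.float64(304.6), np.float64(206.5))]
S [(np.float64(299.6), np.float64(182.7))]
bottles [ 632.07279349 -341.71372259    0.        ] [ 482.31183424 -367.55300645    0.        ] [ 564.54646761 -454.70208393    0.        ] [552.56684448 350.82669719   0.        ]
```

Notch centre comes out at about reader x 50. Moving toward the pin at travel height.

>>> drive_tool --deltas '[[[3.6,2.7,0],[0,0,0]],[[3.6,2.7,0],[0,0,0]],[[3.6,2.7,0],[0,0,0]],[[3.6,2.7,0],[0,0,0]],[[3.6,2.7,0],[0,0,0]],[[3.6,2.7,0],[0,0,0]],[[3.6,2.7,0],[0,0,0]],[[3.6,2.7,0],[0,0,0]],[[3.6,2.7,0],[0,0,0]],[[3.6,2.7,0],[0,0,0]],[[3.6,2.7,0],[0,0,0]],[[3.6,2.7,0],[0,0,-5.6]]]' --claw 5

```text
clock: 1.3
position: [502.9, 155.7, 231.1]
ee_rot: [0.995, -0.102, -0.0, 0.0]
contact_force: [0.7, 1.6, 1.0]
gripper_width: 50.0
grasp_force: 0.0
```

```bash
cat > to.py <<'E'
import sys
from h import *
Q=[525.1,84.7,-.208]
def rep(tx,ty,tz,head=None,frame="r"):
    s=arm.read_state(); p=np.array(s["position"]); r=R.from_quat(s["ee_rot"])
    if frame=="r": 
        c,sn=np.cos(Q[2]),np.sin(Q[2]); t=np.array([Q[0]+c*tx-sn*ty,Q[1]+sn*tx+c*ty,tz])
        head=Q[2] if head is None else head
    else: t=np.array([tx,ty,tz])
    print("t",s["clock"],"pos",p.round(1),"F",np.round(s["contact_force"],1),"w",round(s["gripper_width"],1))
    goal=R.from_euler("z",head)*R.from_quat([1,0,0,0])
    print("shift cm (tool)",(r.inv().apply(t-p)/10).round(2),"turn deg",np.degrees((r.inv()*goal).as_rotvec()).round(1), "shift in goal axes",(goal.inv().apply(t-p)/10).round(2))
if __name__=="__main__":
    a=[x for x in sys.argv[1:]]; f="w" if a[-1]=="w" else "r"
    v=[float(x) for x in a if x!="w"]; rep(*v[:3],*(v[3:4] or [None]),frame=f)
E
python3 to.py 30 0 140
```

```text
t 1.3 pos [502.9 155.7 231.1] F [0.7 1.6 1. ] w 50.0
shift cm (tool) [6.62 6.51 9.11] turn deg [0.  0.  0.2] shift in goal axes [6.64 6.49 9.11]
```

>>> drive_tool --deltas '[[[2.2,2.2,0],[0,0,0]],[[2.2,2.2,0],[0,0,0]],[[2.2,2.1,0],[0,0,0]],[[0,0,3],[0,0,0]],[[0,0,3],[0,0,0]],[[0,0,3.1],[0,0,0]],[[0,0,0],[0,0,0]]]'

```text
clock: 2.0
position: [550.3, 79.0, 135.6]
ee_rot: [0.995, -0.104, -0.005, 0.002]
contact_force: [-1.0, 0.1, -0.0]
gripper_width: 50.1
grasp_force: 0.0
```

```bash
python3 - <<'E'
from to import *
rep(30,0,60)
for n in("scene","top"): snap(n,f"pics/{n}1.png")
a=load("pics/top1.pkl")["img"];b=load("pics/scene1.pkl")["img"]
c=cv2.resize(a[170:250,265:335],(490,560),interpolation=cv2.INTER_CUBIC)
e=cv2.resize(b[130:240,250:360],(300,300),interpolation=cv2.INTER_CUBIC)
o=np.zeros((560,790,3),np.uint8);o[:,:490]=c;o[:300,490:]=e
cv2.imwrite("pics/c3.png",o[:,:,::-1])
E
```

```text
t 2.0 pos [550.3  79.  135.6] F [-1.   0.1 -0. ] w 50.1
shift cm (tool) [ 0.49 -0.08  7.56] turn deg [ 0.3  0.5 -0. ] shift in goal axes [ 0.42 -0.04  7.56]
```

View pics/c3.png

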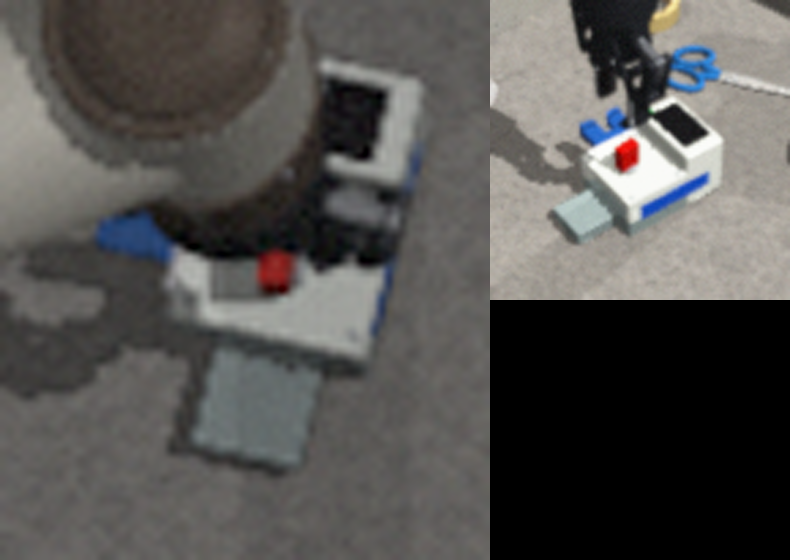

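```bash
python3 - <<'E'
from to import *
rep(30,0,60)
p=arm.read_state()["position"]
S=load("pics/scene1.pkl");T=load("pics/top1.pkl")
h=np.array([.978,-.207,0]);y=np.array([-.207,-.978,0])
for nm,d,o,s in(("S",S,(250,130),2.727),("T",T,(265,170),7)):
  for q in (p,p+25*y+[0,0,8],p-25*y+[0,0,8]):
    u,v=w2px(d,q); print(nm,u,v,((u-o[0])*s+(490 if nm=="S" else 0)),(v-o[1])*s)
E
```

```text
t 2.1 pos [553.8  80.2 140.5] F [ 0.3 -0.5  1.1] w 49.6
shift cm (tool) [0.1  0.14 8.05] turn deg [0.1 0.  0.1] shift in goal axes [0.1  0.15 8.05]
S 298.40605586541415 167.91432403077698 622.0033143449843 103.39236163192882
S 303.625115922895 170.6157580075426 636.2356911217347 110.7591720865687
S 293.14612247025656 160.9228962782934 607.6594759763897 84.32673815090608
T 302.4000464673135 203.064640716738 261.8003252711943 231.45248501716608
T 310.3369310992887 204.34331165681215 317.35851769502074 240.40318159768503
T 293.99531141036704 200.69389369798077 202.96717987256926 214.85725588586538
```

The fingers straddle the red handle in both views: scene crop (605,90) and (635,115), handle at (627,155). Descending and gripping.

>>> drive_tool --deltas '[[[0.1,0.1,2.5],[0,0,0]],[[0,0,2.5],[0,0,0]],[[0,0,2],[0,0,0]],[[0,0,1],[0,0,0]],[[0,0,0],[0,0,0]]]'

```text
clock: 2.6
position: [554.7, 79.3, 60.6]
ee_rot: [0.995, -0.103, 0.0, 0.0]
contact_force: [-0.1, 0.5, 0.5]
gripper_width: 49.8
grasp_force: 0.0
```

>>> drive_tool --deltas '[[[0,0,0],[0,0,0]],[[0,0,0],[0,0,0]],[[0,0,0],[0,0,0]],[[0,0,0],[0,0,0]],[[0,0,0],[0,0,0]],[[0,0,0],[0,0,0]]]' --claw 0.8

```text
clock: 3.2
position: [555.5, 79.5, 61.9]
ee_rot: [0.995, -0.103, 0.001, -0.001]
contact_force: [-0.6, -0.1, 5.8]
gripper_width: 13.0
grasp_force: 60.5
```

```bash
python3 to.py 30 0 112
```

```text
t 3.2 pos [555.5  79.5  61.9] F [-0.6 -0.1  5.8] w 13.0
shift cm (tool) [-0.07  0.11 -5.01] turn deg [-0.1 -0.2  0.1] shift in goal axes [-0.08  0.12 -5.01]
```

>>> drive_tool --deltas '[[[0,0,-0.5],[0,0,0]],[[0,0,-1],[0,0,0]],[[0,0,-2],[0,0,0]],[[0,0,-2.5],[0,0,0]],[[0,0,0],[0,0,0]],[[0.5,-3,0],[0,0,0]],[[0.5,-3,0],[0,0,0]],[[0.5,-3,0],[0,0,0]],[[0.5,-1.5,0],[0,0,0]],[[0,0,0],[0,0,0]],[[0,0,0],[0,0,0]]]'

```text
clock: 4.3
position: [594.8, 177.2, 119.5]
ee_rot: [0.995, -0.103, -0.001, 0.001]
contact_force: [-0.1, -0.3, -0.5]
gripper_width: 12.7
grasp_force: 59.7
```

```bash
python3 - <<'E'
from to import *
for n in("scene","top"): snap(n,f"pics/{n}2.png")
rep(50,105,68)
a=load("pics/top2.pkl")["img"];b=load("pics/scene2.pkl")["img"]
c=cv2.resize(a[180:240,260:330],(280,240),interpolation=cv2.INTER_CUBIC)
e=cv2.resize(b[145:220,250:345],None,fx=5.2,fy=5.2,interpolation=cv2.INTER_CUBIC)
o=np.zeros((400,790,3),np.uint8);o[:240,510:]=c;o[:e.shape[0],:e.shape[1]]=e
cv2.imwrite("pics/c4.png",o[:,:,::-1])
E
```

```text
t 4.4 pos [594.8 176.6 120. ] F [-0.5 -0.2 -0.4] w 12.7
shift cm (tool) [ 0.08 -0.07  5.2 ] turn deg [ 0.1  0.1 -0. ] shift in goal axes [ 0.08 -0.07  5.2 ]
```

View pics/c4.png

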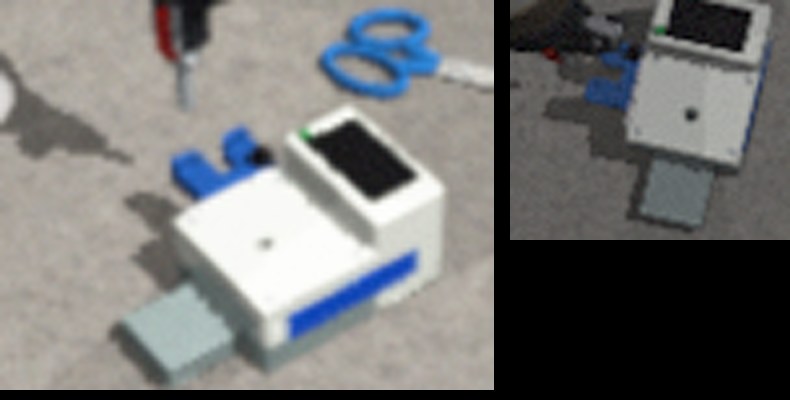

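```bash
python3 - <<'E'
from to import *
S=load("pics/scene2.pkl");T=load("pics/top2.pkl")
c,s=np.cos(Q[2]),np.sin(Q[2])
def rd(w): d=w[:2]-Q[:2]; return np.round([c*d[0]+s*d[1],-s*d[0]+c*d[1]],1)
f=lambda p:((p[0]+.5)/5.2-.5+250,(p[1]+.5)/5.2-.5+145)
print("bore S",rd(px2w(S,*f((265,242)),50)),px2w(S,*f((265,242)),50)); 
print("bore T",rd(px2w(T,(182.5)/4-.5+260,(114.5)/4-.5+180,50)))
for p in((172,160),(195,150),(224,138),(247,127),(209.5,144)): print(rd(px2w(S,*f(p),54)))
print("tip",rd(px2w(S,*f((184,107)),68.5)))
E
```

```text
bore S [32.1  0. ] [556.54740099  78.07953917  50.        ]
bore T [31.5  1.7]
[25.4 84.4]
[40.9 83.6]
[60.5 82.1]
[76.9 82.1]
[50.7 82.9]
tip [ 48.3 104.9]
```

>>> drive_tool --deltas '[[[0.1,0,2.5],[0,0,0]],[[0,0,2.5],[0,0,0]],[[0,0.7,0],[0,0,0]],[[0,0.7,0],[0,0,0]],[[0,0.5,0],[0,0,0]],[[0,0.3,0],[0,0,0]],[[0,0.2,0],[0,0,0]],[[0,0,0],[0,0,0]]]'

```text
clock: 5.2
position: [591.9, 153.9, 71.1]
ee_rot: [0.995, -0.104, 0.001, -0.0]
contact_force: [-0.1, 0.3, -0.9]
gripper_width: 12.9
grasp_force: 59.7
```

```bash
python3 to.py 50 68 68
```

```text
t 5.2 pos [591.9 153.9  71.1] F [-0.1  0.3 -0.9] w 12.9
shift cm (tool) [-0.1   1.35  0.31] turn deg [-0.  -0.1  0. ] shift in goal axes [-0.1   1.35  0.31]
```

>>> drive_tool --deltas '[[[0,0.2,0],[0,0,0]],[[0,0.2,0],[0,0,0]],[[0,0.2,0],[0,0,0]],[[0,0,0],[0,0,0]]]'

```text
clock: 5.6
position: [590.2, 148.0, 70.2]
ee_rot: [0.995, -0.103, -0.0, 0.0]
contact_force: [-0.7, 0.8, -0.2]
gripper_width: 12.9
grasp_force: 59.7
```

```bash
python3 - <<'E'
from to import *
snap("scene","pics/scene3.png");rep(50,68,68)
e=cv2.resize(load("pics/scene3.pkl")["img"][140:220,250:345],None,fx=6,fy=6,interpolation=cv2.INTER_CUBIC)
cv2.imwrite("pics/c5.png",e[:,:,::-1])
E
```

```text
t 5.65 pos [590.3 148.1  70.2] F [ 0.1 -0.4 -1.5] w 12.7
shift cm (tool) [-0.07  0.75  0.22] turn deg [0.  0.  0.1] shift in goal axes [-0.07  0.75  0.22]
```

View pics/c5.png

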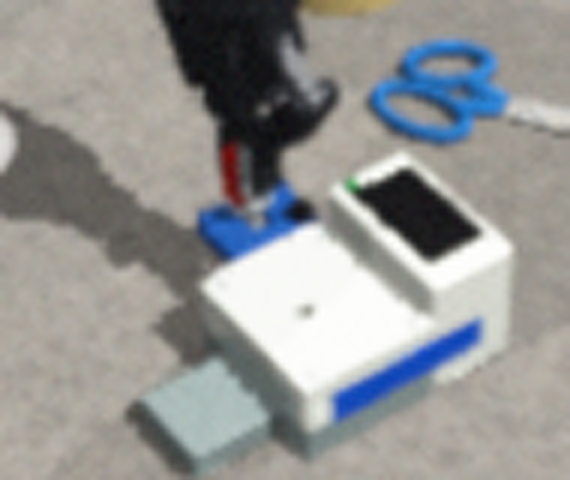

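The collar is at c5 (258,212), in the notch mouth, with no contact force. Continuing inward.

>>> drive_tool --deltas '[[[0,0.2,0],[0,0,0]],[[0,0.2,0],[0,0,0]],[[0,0.2,0],[0,0,0]],[[0,0.15,0],[0,0,0]],[[0,0,0],[0,0,0]]]'

```text
clock: 6.15
position: [588.7, 140.6, 70.3]
ee_rot: [0.995, -0.103, -0.0, 0.0]
contact_force: [-0.6, -0.6, -0.4]
gripper_width: 13.0
grasp_force: 59.7
```

```bash
python3 to.py 50 67 62
```

```text
t 6.15 pos [588.7 140.6  70.3] F [-0.6 -0.6 -0.4] w 13.0
shift cm (tool) [-0.07  0.08  0.83] turn deg [0. 0. 0.] shift in goal axes [-0.07  0.08  0.83]
```

>>> drive_tool --deltas '[[[0,0,0.3],[0,0,0]],[[0,0,0.3],[0,0,0]],[[0,0,0.2],[0,0,0]],[[0,0,0],[0,0,0]]]'

```text
clock: 6.55
position: [588.8, 140.9, 62.1]
ee_rot: [0.995, -0.103, -0.0, 0.0]
contact_force: [0.4, -0.3, -0.5]
gripper_width: 12.9
grasp_force: 60.0
```

```bash
python3 to.py 50 67 62
```

```text
t 6.55 pos [588.8 140.9  62.1] F [ 0.4 -0.3 -0.5] w 12.9
shift cm (tool) [-0.07  0.12  0.01] turn deg [0.  0.  0.1] shift in goal axes [-0.07  0.12  0.01]
```

>>> drive_tool --deltas '[[[0,0,0.1],[0,0,0]],[[0,0,0.1],[0,0,0]],[[0,0,0],[0,0,0]]]'

```text
clock: 6.85
position: [588.9, 140.9, 61.9]
ee_rot: [0.995, -0.103, 0.0, 0.0]
contact_force: [-3.1, -0.2, 7.6]
gripper_width: 12.5
grasp_force: 61.0
```

Collar contact is confirmed by 7.6 N at the original TCP height. Releasing and rising.

>>> drive_tool --deltas '[[[0,0,0],[0,0,0]],[[0,0,0],[0,0,0]],[[0,0,0],[0,0,0]],[[0,0,0],[0,0,0]],[[0,0,-1],[0,0,0]],[[0,0,-3],[0,0,0]],[[0,0,-4],[0,0,0]],[[0,0,-3],[0,0,0]]]' --claw 4.5

```text
clock: 7.65
position: [589.6, 141.0, 173.4]
ee_rot: [0.995, -0.103, 0.001, -0.0]
contact_force: [-0.2, -0.3, 0.3]
gripper_width: 44.9
grasp_force: 0.0
```

```bash
python3 - <<'E'
from to import *
c,s=np.cos(-.558),np.sin(-.558)
rep(527.9-15*c,-177.8-15*s,120,-.558,"w")
E
```

```text
t 7.65 pos [589.6 141.  173.4] F [-0.2 -0.3  0.3] w 44.9
shift cm (tool) [-0.92 31.95  5.3 ] turn deg [-0.1 -0.1 20.1] shift in goal axes [10.15 30.31  5.34]
```

>>> drive_tool --deltas '[[[-0.1,4,0],[0,0,0]],[[-0.1,4,0],[0,0,0]],[[-0.1,4,0],[0,0,0]],[[-0.1,4,0],[0,0,0]],[[-0.1,4,0],[0,0,0]],[[-0.1,4,0],[0,0,0]],[[-0.1,4,0],[0,0,0]],[[-0.2,4,0],[0,0,0]],[[0,0,0],[0,0,6.7]],[[0,0,0],[0,0,6.7]],[[0,0,0],[0,0,6.7]],[[0,0,0],[0,0,0]]]' --claw 8.2

```text
clock: 8.85
position: [514.3, -170.7, 171.0]
ee_rot: [0.961, -0.275, 0.0, -0.0]
contact_force: [-0.1, -0.6, -0.2]
gripper_width: 81.9
grasp_force: 0.0
```

```bash
python3 - <<'E'
from to import *
for n in("scene","top"): snap(n,f"pics/{n}4.png")
c,s=np.cos(-.558),np.sin(-.558)
rep(527.9-15*c,-177.8-15*s,60,-.558,"w")
a=load("pics/top4.pkl")["img"];b=load("pics/scene4.pkl")["img"]
e=cv2.resize(b[150:280,270:400],None,fx=4,fy=4,interpolation=cv2.INTER_CUBIC)
f=cv2.resize(a[175:245,270:325],None,fx=4.5,fy=4.5,interpolation=cv2.INTER_CUBIC)
o=np.zeros((520,790,3),np.uint8);o[:520,:520]=e;o[:f.shape[0],525:525+f.shape[1]]=f
cv2.imwrite("pics/c6.png",o[:,:,::-1])
E
```

```text
t 8.95 pos [ 514.3 -170.5  170.8] F [-0.2 -0.  -0.3] w 81.8
shift cm (tool) [ 0.03 -0.1  11.08] turn deg [-0.  -0.   0.2] shift in goal axes [ 0.04 -0.1  11.08]
```

View pics/c6.png

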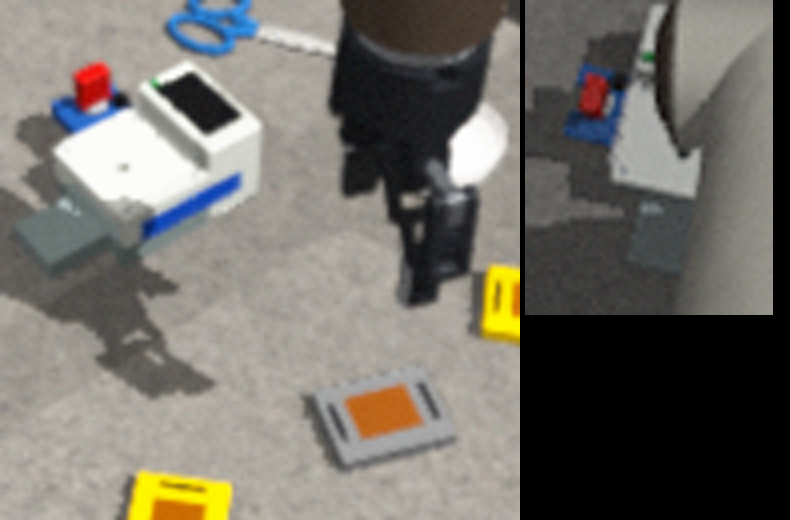

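The pin stands upright in the notch (c6 (92,90)). The cassette is untouched at (385,415). Refining its pose from this crop.

```bash
python3 - <<'E'
from to import *
from scipy.optimize import least_squares
from fit import place
S=load("pics/scene4.pkl")
K=[(40,30,14),(40,-30,14),(-40,-30,14),(-40,30,14)]
m=(np.array([(424,368),(457,432),(345,464),(313,392)])+.5)/4-.5+[270,150]
f=lambda q:(np.c_[w2px(S,place(K,q))]-m).ravel()
r=least_squares(f,[528,-178,-.56]);print(r.x,f(r.x).round(2))
print("window",px2w(S,(384.5)/4-.5+270,(411.5)/4-.5+150,14))
E
```

```text
[ 527.79500966 -181.39026864   -0.55859462] [-0.15 -0.96  0.71  0.77 -0.24  0.18 -0.33 -0.13]
window [ 528.74034503 -180.02606974   14.        ]
```

>>> drive_tool --deltas '[[[0,0,4],[0,0,0]],[[0,0,4],[0,0,0]],[[0,0,4],[0,0,0]],[[0,0,3],[0,0,0]],[[0,0,1],[0,0,0]],[[0,0,0.7],[0,0,0]],[[0,0,0.5],[0,0,0]],[[0,0,0],[0,0,0]]]'

```text
clock: 9.75
position: [514.9, -170.5, -1.0]
ee_rot: [0.961, -0.275, 0.001, -0.0]
contact_force: [0.3, -0.7, -0.0]
gripper_width: 81.9
grasp_force: 0.0
```

>>> drive_tool --deltas '[[[0,0,0],[0,0,0]],[[0,0,0],[0,0,0]],[[0,0,0],[0,0,0]],[[0,0,0],[0,0,0]],[[0,0,0],[0,0,0]],[[0,0,0],[0,0,0]]]' --claw 5.4

```text
clock: 10.35
position: [515.3, -170.6, -0.1]
ee_rot: [0.961, -0.275, 0.001, -0.0]
contact_force: [-0.7, 1.7, 6.5]
gripper_width: 57.5
grasp_force: 65.0
```

>>> drive_tool --deltas '[[[0,0,-1],[0,0,0]],[[0,0,-3],[0,0,0]],[[0,0,-3],[0,0,0]],[[0,0,0],[0,0,0]]]'

```text
clock: 10.75
position: [517.2, -170.8, 73.0]
ee_rot: [0.961, -0.275, 0.005, -0.001]
contact_force: [0.9, 0.1, -1.4]
gripper_width: 58.4
grasp_force: 64.9
```

```bash
sed -i 's/^Q=.*/Q=[525.7,85.5,-.208]/' to.py; python3 to.py -70 0 60
```

```text
t 10.75 pos [ 517.2 -170.8   73. ] F [ 0.9  0.1 -1.4] w 58.4
shift cm (tool) [-19.42 -19.81   1.21] turn deg [ -0.1  -0.5 -20. ] shift in goal axes [-11.46 -25.25   1.3 ]
```

>>> drive_tool --deltas '[[[-2.8,-2.8,0],[0,0,0]],[[-2.8,-2.8,0],[0,0,0]],[[-2.8,-2.8,0],[0,0,0]],[[-2.8,-2.8,0],[0,0,0]],[[-2.8,-2.8,0],[0,0,0]],[[-2.7,-2.9,0],[0,0,0]],[[-2.7,-2.9,0],[0,0,0]],[[0,0,0],[0,0,-6.7]],[[0,0,0],[0,0,-6.7]],[[0,0,0],[0,0,-6.7]],[[0,0,0],[0,0,0]],[[0,0,0],[0,0,0]]]'

```text
clock: 11.95
position: [454.1, 100.0, 68.2]
ee_rot: [0.995, -0.105, -0.0, 0.0]
contact_force: [-0.4, -0.0, -1.6]
gripper_width: 58.3
grasp_force: 64.9
```

```bash
python3 - <<'E'
from to import *
for n in("scene","top"): snap(n,f"pics/{n}5.png")
rep(-70,0,24)
b=load("pics/scene5.pkl")["img"]
e=cv2.resize(b[160:250,245:345],None,fx=6,fy=6,interpolation=cv2.INTER_CUBIC)
cv2.imwrite("pics/c7.png",e[:,:,::-1])
E
```

```text
t 12.05 pos [454.3 100.   68.2] F [ 0.5 -0.3 -1.5] w 58.1
shift cm (tool) [ 0.29 -0.06  4.42] turn deg [ 0.   0.  -0.1] shift in goal axes [ 0.29 -0.06  4.42]
```

View pics/c7.png

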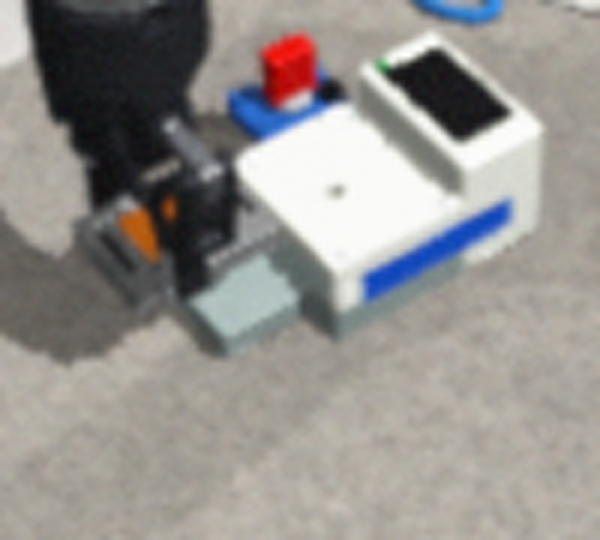

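```bash
python3 - <<'E'
from to import *
from fit import place
S=load("pics/scene5.pkl")
K=[(x,y,z) for z in(68.5,82.5) for x in(55,-25) for y in(30,-30)]
u,v=w2px(S,place(K,[454.2,100,-.21]))
for k,a,b in zip(K,(u-245)*6,(v-160)*6): print(k,round(a),round(b))
E
```

```text
(55, 30, 68.5) 211 167
(55, -30, 68.5) 281 240
(-25, 30, 68.5) 66 239
(-25, -30, 68.5) 134 317
(55, 30, 82.5) 209 146
(55, -30, 82.5) 280 219
(-25, 30, 82.5) 63 218
(-25, -30, 82.5) 131 296
```

The cassette is held roughly level over the tongue, rear end near c7 (115,265). Next I'll lower it onto the tongue by feel.

>>> drive_tool --deltas '[[[0,0,2],[0,0,0]],[[0,0,1.5],[0,0,0]],[[0,0,0.6],[0,0,0]],[[0,0,0.2],[0,0,0]],[[0,0,0],[0,0,0]]]'

```text
clock: 12.55
position: [454.7, 100.3, 25.4]
ee_rot: [0.995, -0.103, 0.0, 0.0]
contact_force: [0.7, -0.9, -1.3]
gripper_width: 58.1
grasp_force: 64.9
```

```bash
python3 to.py -70 0 21; python3 -c "
from h import *
print(np.round(arm.read_state()['wrist_torque'],2))"
```

```text
t 12.55 pos [454.7 100.3  25.4] F [ 0.7 -0.9 -1.3] w 58.1
shift cm (tool) [ 0.25 -0.02  0.44] turn deg [ 0. -0.  0.] shift in goal axes [ 0.25 -0.02  0.44]
[-0.03  0.04 -0.01]
```

>>> drive_tool --deltas '[[[0,0,0.3],[0,0,0]],[[0,0,0.1],[0,0,0]],[[0,0,0],[0,0,0]]]'

```text
clock: 12.85
position: [454.5, 100.3, 21.5]
ee_rot: [0.995, -0.103, 0.0, -0.0]
contact_force: [0.1, -0.1, -0.4]
gripper_width: 58.5
grasp_force: 64.9
```

>>> drive_tool --deltas '[[[0,0,0.1],[0,0,0]],[[0,0,0],[0,0,0]]]'

```text
clock: 13.05
position: [454.5, 100.2, 20.3]
ee_rot: [0.995, -0.103, 0.0, -0.0]
contact_force: [-0.2, -0.2, -1.7]
gripper_width: 58.1
grasp_force: 64.9
```

>>> drive_tool --deltas '[[[0.5,0,0],[0,0,0]],[[0.5,0,0],[0,0,0]],[[0.4,0,0],[0,0,0]],[[0.4,0,0],[0,0,0]],[[0.4,0,0],[0,0,0]],[[0,0,0],[0,0,0]]]'

```text
clock: 13.65
position: [476.7, 95.7, 20.3]
ee_rot: [0.995, -0.104, 0.0, -0.0]
contact_force: [0.1, 0.4, -1.3]
gripper_width: 58.2
grasp_force: 64.9
```

```bash
python3 to.py -20 0 21; python3 -c "
from h import *
print(np.round(arm.read_state()['wrist_torque'],2))"
```

```text
t 13.65 pos [476.7  95.7  20.3] F [ 0.1  0.4 -1.3] w 58.2
shift cm (tool) [ 3.01 -0.02 -0.07] turn deg [-0. -0.  0.] shift in goal axes [ 3.01 -0.02 -0.07]
[0.   0.06 0.02]
```

>>> drive_tool --deltas '[[[0.5,0,0],[0,0,0]],[[0.5,0,0],[0,0,0]],[[0.5,0,0],[0,0,0]],[[0.5,0,0],[0,0,0]],[[0.5,0,0],[0,0,0]],[[0.3,0,0],[0,0,0]],[[0,0,0],[0,0,0]]]'

```text
clock: 14.35
position: [503.8, 89.9, 20.3]
ee_rot: [0.995, -0.104, 0.0, -0.0]
contact_force: [1.0, -0.3, -0.9]
gripper_width: 57.7
grasp_force: 64.9
```

```bash
python3 to.py -22 0 20; python3 -c "
from h import *
print(np.round(arm.read_state()['wrist_torque'],2))"
```

```text
t 14.35 pos [503.8  89.9  20.3] F [ 1.  -0.3 -0.9] w 57.7
shift cm (tool) [ 0.03 -0.02  0.03] turn deg [-0. -0.  0.] shift in goal axes [ 0.03 -0.02  0.03]
[-0.02  0.02 -0.  ]
```

>>> drive_tool --deltas '[[[0,0,0],[0,0,0]],[[0,0,0],[0,0,0]],[[0,0,0],[0,0,0]],[[0,0,-0.5],[0,0,0]],[[0,0,-2],[0,0,0]],[[0,0,-3.5],[0,0,0]],[[-4,0,0],[0,0,0]],[[-4,0,0],[0,0,0]],[[0,0,0],[0,0,0]]]' --claw 7.5

```text
clock: 15.25
position: [420.3, 105.3, 80.5]
ee_rot: [0.995, -0.103, -0.002, 0.001]
contact_force: [-0.1, -0.3, -0.2]
gripper_width: 74.7
grasp_force: 0.0
```

>>> drive_tool --deltas '[[[0,0,0],[0,0,0]],[[0,0,0],[0,0,0]],[[0,0,0],[0,0,0]],[[0,0,0],[0,0,0]],[[0,0,0],[0,0,0]]]' --claw 0

```text
clock: 15.75
position: [425.5, 106.3, 80.1]
ee_rot: [0.995, -0.104, -0.0, 0.0]
contact_force: [-0.1, 0.6, -0.3]
gripper_width: 1.6
grasp_force: 0.0
```

```bash
python3 - <<'E'
from to import *
for n in("scene","top"): snap(n,f"pics/{n}6.png")
rep(-90,0,25)
a=load("pics/top6.pkl")["img"];b=load("pics/scene6.pkl")["img"]
e=cv2.resize(b[155:255,245:345],None,fx=5,fy=5,interpolation=cv2.INTER_CUBIC)
f=cv2.resize(a[175:245,270:325],None,fx=5,fy=5,interpolation=cv2.INTER_CUBIC)
o=np.zeros((500,790,3),np.uint8);o[:500,:500]=e;o[:f.shape[0],505:505+f.shape[1]]=f
cv2.imwrite("pics/c8.png",o[:,:,::-1])
E
```

```text
t 15.85 pos [425.3 106.2  80.1] F [ 1.3 -0.9 -0.7] w -0.2
shift cm (tool) [ 1.26 -0.05  5.51] turn deg [0. 0. 0.] shift in goal axes [ 1.26 -0.05  5.51]
```

View pics/c8.png

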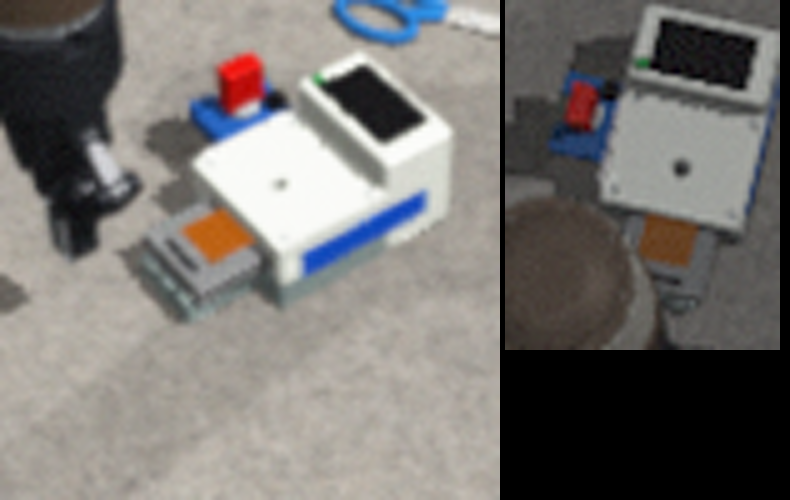

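The cassette is square in the slot, about half in (c8 (205,240)), and the pin is still parked. Lowering the shut fingers behind it.

>>> drive_tool --deltas '[[[0,0,2.5],[0,0,0]],[[0,0,2.5],[0,0,0]],[[0,0,0.4],[0,0,0]],[[1.5,0,0],[0,0,0]],[[1.5,0,0],[0,0,0]],[[0.5,0,0],[0,0,0]],[[0.5,0,0],[0,0,0]],[[0.5,0,0],[0,0,0]],[[0.5,0,0],[0,0,0]],[[0.5,0,0],[0,0,0]],[[0,0,0],[0,0,0]]]'

```text
clock: 16.95
position: [479.5, 95.1, 26.4]
ee_rot: [0.995, -0.103, 0.0, -0.0]
contact_force: [-0.7, -0.6, 0.2]
gripper_width: -0.1
grasp_force: 0.0
```

```bash
python3 to.py -17 0 26
```

```text
t 16.95 pos [479.5  95.1  26.4] F [-0.7 -0.6  0.2] w -0.1
shift cm (tool) [ 3.01 -0.01  0.04] turn deg [-0. -0.  0.] shift in goal axes [ 3.01 -0.01  0.04]
```

>>> drive_tool --deltas '[[[0.5,0,0],[0,0,0]],[[0.5,0,0],[0,0,0]],[[0.5,0,0],[0,0,0]],[[0.4,0,0],[0,0,0]],[[0.3,0,0],[0,0,0]],[[0.2,0,0],[0,0,0]],[[0,0,0],[0,0,0]]]'

```text
clock: 17.65
position: [502.8, 90.2, 26.4]
ee_rot: [0.995, -0.103, 0.0, -0.0]
contact_force: [0.6, -0.3, -0.0]
gripper_width: -0.0
grasp_force: 0.0
```

>>> drive_tool --deltas '[[[0.2,0,0],[0,0,0]],[[0.1,0,0],[0,0,0]],[[0,0,0],[0,0,0]]]'

```text
clock: 17.95
position: [505.5, 89.5, 26.3]
ee_rot: [0.995, -0.103, 0.0, -0.0]
contact_force: [0.4, -0.6, 0.4]
gripper_width: -0.0
grasp_force: 0.1
```

```bash
python3 to.py -17 0 26
```

```text
t 17.95 pos [505.5  89.5  26.3] F [ 0.4 -0.6  0.4] w -0.0
shift cm (tool) [ 0.36 -0.02  0.03] turn deg [-0.  -0.   0.1] shift in goal axes [ 0.36 -0.02  0.03]
```

>>> drive_tool --deltas '[[[0.1,0,0],[0,0,0]],[[0.1,0,0],[0,0,0]],[[0.1,0,0],[0,0,0]],[[0,0,0],[0,0,0]]]'

```text
clock: 18.35
position: [508.5, 88.9, 26.3]
ee_rot: [0.995, -0.103, 0.0, -0.0]
contact_force: [0.1, -0.2, 0.4]
gripper_width: -0.4
grasp_force: 0.1
```

>>> drive_tool --deltas '[[[0.1,0,0],[0,0,0]],[[0.1,0,0],[0,0,0]],[[0,0,0],[0,0,0]]]'

```text
clock: 18.65
position: [510.2, 88.5, 26.3]
ee_rot: [0.995, -0.103, -0.0, 0.0]
contact_force: [-1.5, 0.8, 0.7]
gripper_width: 0.4
grasp_force: 0.6
```

>>> drive_tool --deltas '[[[0.1,0,0],[0,0,0]],[[0,0,0],[0,0,0]]]'

```text
clock: 18.85
position: [510.2, 88.3, 26.2]
ee_rot: [0.995, -0.104, -0.001, 0.0]
contact_force: [-4.4, 3.8, 2.4]
gripper_width: 0.0
grasp_force: 2.3
```

```bash
python3 to.py -17 0 26
```

```text
t 18.85 pos [510.2  88.3  26.2] F [-4.4  3.8  2.4] w 0.0
shift cm (tool) [-0.13 -0.04  0.02] turn deg [0.  0.1 0. ] shift in goal axes [-0.13 -0.04  0.02]
```

>>> drive_tool --deltas '[[[0.1,0,0],[0,0,0]],[[0,0,0],[0,0,0]]]'

```text
clock: 19.05
position: [510.2, 88.2, 26.1]
ee_rot: [0.995, -0.104, -0.002, 0.0]
contact_force: [-6.8, 4.2, 4.3]
gripper_width: 0.3
grasp_force: 3.9
```

>>> drive_tool --deltas '[[[-0.5,0,0],[0,0,0]],[[-2,0,0],[0,0,0]],[[-4,0,0],[0,0,0]],[[-3,0,-2],[0,0,0]],[[0,0,-4],[0,0,0]],[[-3,-3,-3],[0,0,0]],[[-3,-3,0],[0,0,0]],[[0,0,0],[0,0,0]]]'

```text
clock: 19.85
position: [373.3, 180.9, 116.9]
ee_rot: [0.995, -0.1, 0.002, -0.002]
contact_force: [-0.4, 0.1, -0.2]
gripper_width: -0.2
grasp_force: 0.0
```

```bash
python3 - <<'E'
from to import *
from fit import place
S=snap("scene","pics/scene7.png"); rep(-17,0,26)
q=[525.7,85.5,-.208]
img=S["img"].astype(int)
# profile along reader x at cassette top height: look for amber, and brightness step at rear edge
for y in(-22,0,22):
    xs=np.arange(-40,4,2.); u,v=w2px(S,place([(x,y,34) for x in xs],q))
    px=cv2.remap(S["img"],u.astype(np.float32)[None],v.astype(np.float32)[None],cv2.INTER_LINEAR)[0]
    print(y,[(int(x),int(p.mean())) for x,p in zip(xs,px)])
sub=img[150:260,245:345]; print("amber px in reader area",((sub[...,0]>150)&(sub[...,1]<130)&(sub[...,1]>60)&(sub[...,2]<60)).sum())
red=(sub[...,0]>150)&(sub[...,1]<60)&(sub[...,2]<60); n=np.argwhere(red).mean(0); print("red",n[1]+245,n[0]+150,[np.round(x,1) for x in w2px(S,place([(50,67,70)],q))])
I6=load("pics/scene6.pkl")["img"].astype(int)[150:220,245:345]; r=(I6[...,0]>150)&(I6[...,1]<60)&(I6[...,2]<60); n=np.argwhere(r).mean(0);print("red before",n[1]+245,n[0]+150)
E
```

```text
t 19.9 pos [373.4 179.3 116.1] F [ 0.2 -0.5  0.5] w -0.2
shift cm (tool) [15.08  6.14  9.02] turn deg [-0.2 -0.1  0.3] shift in goal axes [15.13  6.03  9.01]
-22 [(-40, 197), (-38, 200), (-36, 200), (-34, 199), (-32, 199), (-30, 200), (-28, 201), (-26, 201), (-24, 200), (-22, 198), (-20, 196), (-18, 192), (-16, 183), (-14, 168), (-12, 126), (-10, 88), (-8, 71), (-6, 66), (-4, 73), (-2, 80), (0, 88), (2, 100)]
0 [(-40, 183), (-38, 181), (-36, 180), (-34, 182), (-32, 181), (-30, 181), (-28, 182), (-26, 183), (-24, 183), (-22, 183), (-20, 184), (-18, 178), (-16, 165), (-14, 137), (-12, 108), (-10, 87), (-8, 77), (-6, 75), (-4, 74), (-2, 77), (0, 82), (2, 89)]
22 [(-40, 152), (-38, 153), (-36, 155), (-34, 154), (-32, 149), (-30, 139), (-28, 116), (-26, 89), (-24, 82), (-22, 76), (-20, 77), (-18, 79), (-16, 79), (-14, 76), (-12, 71), (-10, 70), (-8, 70), (-6, 70), (-4, 77), (-2, 81), (0, 91), (2, 104)]
amber px in reader area 1
red 293.0909090909091 170.63636363636363 [array([292.3]), array([171.])]
red before 293.05555555555554 170.72222222222223
```

```bash
python3 -c "
from bench import arm
print(arm.job_done())"
```

```text
the job is handed in; nothing more can be done
None
```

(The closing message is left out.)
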